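# Stand up the offer board, clip it and bring its basket in front

### The job

Get the special-offer stand ready: first tip the yellow price board up until it lies flush against its back plate, then squeeze the blue sprung clip open, lift it off its rack and let it close over the green mark in the middle of the top edge, so that it grips board and plate together. Last, slide the near pink basket, with the dessert cup in it, along the table until it stands square in front of the middle of the board; do not lift it, and do not disturb the other goods on the table.

Things in the scene. Friction and masses are not known exactly. Their poses are not given: they have to be found in the camera images.
- clip_mark (a point): Middle of the fixed offer stand's top edge, 150 mm up, on the seam between upright board (front 4 mm) and aluminium back plate (rear 4 mm, 200 mm wide): 8 mm to grip in all. Green mark 44 mm wide, 20 mm high on both. x: level, square to the plate, from front to back; y along the edge; z up. Black foot 14 mm high, 210 mm wide, 45 mm out in front (-x), 60 mm behind.
- price_board (a joint): Hinge of the yellow price board (200 wide, 128 tall, 4 mm thick, 0.28 kg), hinge line 22 mm above the table, 2 mm in front of clip_mark. Rad: 0 upright, flush on the back plate (stop); up to 0.8 leaning forward (to -x of clip_mark). Starts at 0.35 to 0.65. Stiff: it stays where it is left; 2 to 4 N at its top edge move it.
- board_top (a point): Middle of the top edge of the yellow board's front face (moves with the board). At joint 0 it lies 4 mm in front of clip_mark, at its height.
- rack_top (a point): Fixed clip rack: grey foot 80 x 130 mm, 12 mm high, with an upright steel bar 8 mm thick, 120 mm long. This point: middle of the bar's top edge, 80 mm above the table; x square to the bar, y along it, z up. The clip is parked astride the bar up to 25 mm from the middle, its pivot 15 mm above this edge.
- clip_mid (a point): Pivot (half-way up) of the blue sprung clip, like a big clothes peg, 40 wide, 98 mm tall, 0.1 kg. Handles up, jaws down; y pivot axis (along the edge), x the way the handles close. Jaws reach 45 mm below; coil of 6 mm radius limits depth. Grip plates: 32 tall, 40 wide, centres 37 mm and tops 53 mm above the pivot; parked, 53 mm apart outside at centres, 60 at tops.
- clip_jaw (a joint): Opening of the clip, rad: 0 gripping 8 mm (on the rack, or on board and plate), -0.08 shut on nothing, 0.45 squeezed to the stop: grip plates then parallel, 37 mm over their outsides, jaw tips 28 mm apart. The spring takes about 9 to 13 N at the handles.
- basket: Pink open basket (the one in front; another stays on the red mat) 120 x 160 x 63 mm, 0.25 kg, origin under its centre; y along its length, outer end walls 76 mm from the origin along y, long walls 56 mm along x. Starts in front of the stand, about parallel to it, 130 to 190 mm to the +y side (left) of its middle. In place: centre 105-150 mm in front of clip_mark.
- cup: Orange dessert cup, 79 mm across and 63 mm high, upright in the basket; origin under its centre.
- can: Drink can, 53 mm across, 134 mm high. Bystander; origin under its centre.
- yoghurt: Yoghurt pot, 72 mm across, 71 mm high. Bystander; origin under its centre.
- coffee: Brown dessert cup with an orange lid, 87 mm across, 80 mm high. Bystander; origin under its centre.
- stapler: Red stapler, 125 x 33 x 51 mm, long along y. Bystander; origin under its centre.
- jar: Dessert jar with a gold lid, 72 mm across, 82 mm high. Bystander; origin under its centre.
- spice_jar: Spice jar with a brown cap, 44 mm across, 96 mm high. Bystander; origin under its centre.

How it is judged:
On the way, in this order (a step that is already met when the one before it is completed fails the run):
1. the price board is tipped up flush against its back plate (value of joint price_board below 0.04 rad), for 0.2 s.
2. the clip, squeezed open, is lifted clear of its rack (value of joint clip_jaw above 0.12 rad and z of clip_mid in the frame of rack_top above 0.06 m), for 0.1 s.
3. the clip is released over the green mark and grips board and plate (value of joint price_board below 0.04 rad and x of clip_mid in the frame of clip_mark between -0.012 and 0.012 m and y of clip_mid in the frame of clip_mark between -0.022 and 0.022 m and z of clip_mid in the frame of clip_mark between 0.004 and 0.032 m and angle between clip_mid's own z axis and vertical below 0.2 rad and angle between the y axis of clip_mid and the y axis of clip_mark, either way round below 0.2 rad and value of joint clip_jaw between -0.065 and 0.08 rad and contact force between clip and offer_stand above 2 N and contact force between the fingers and clip below 0.1 N), for 0.2 s.
4. the basket stands in front of the middle of the board (x of basket in the frame of clip_mark between -0.165 and -0.085 m and y of basket in the frame of clip_mark between -0.03 and 0.03 m and angle between the y axis of basket and the y axis of clip_mark, either way round below 0.25 rad and linear speed of basket below 0.02 m/s and angle between basket's own z axis and vertical below 0.1 rad), for 0.2 s.
At the end, for the whole second after the job is handed in: Board within 0.04 rad of upright; clip released, upright, pivot 4-32 mm above the edge and within 22 mm of the mark, gripping board and plate; basket at rest, square within 0.25 rad, centre within 30 mm of the middle and 85-165 mm in front, cup upright in it; other goods undisturbed (all of step 3 and all of step 4 and horizontal distance between cup and basket below 0.05 m and angle between cup's own z axis and vertical below 0.2 rad and linear speed of clip below 0.02 m/s); the robot touches nothing.
It fails at once if the basket is lifted or tipped (height (world z) of basket above 0.025 m or angle between basket's own z axis and vertical above 0.3 rad).
It fails at once if the cup is tipped over (angle between cup's own z axis and vertical above 0.6 rad).
It fails at once if the clip is dropped on the table (height (world z) of clip_mid below 0.05 m).
It fails at once if another of the goods is moved more than 30 mm (distance of any of can, yoghurt, coffee, stapler, jar, spice_jar from where it was at the start of the episode above 0.03 m).
It also fails if it takes over 69 s, if anything falls off the work surface, if the arm or the gripper's body presses on something with over 40 N, if the wrist force passes 120 N, or if a joint passes its speed limit or range.

### The arm

A 6-joint arm with a two-finger parallel gripper is mounted at the origin on a cart in front of the work surface, level with it; the furniture and walls round the work are solid. World frame = base frame: x ahead of the robot, y to its left, z up, the work surface at z = 0. Lengths are in m, angles in rad, forces in N, time in s.
With the tool pointing down it reaches from about 0.375 to 0.9 m from the base axis. Payload 3.1 kg.
Tool frame: the origin (TCP) lies where the fingers leave the gripper's body, on its centre line; the fingertips stand 73 mm ahead of it and the grasp point (between the pads) lies 54 mm ahead of it; z points along the fingers, y is the line along which they close (so a half turn about z gives the same grasp; the last joint's range is limited). The gripper opens to 85 mm and grips with 20 to 120 N. Pads are 22 mm wide; open, the fingers measure 114 mm over their backs; the gripper's body (76 mm by 85 mm) begins 54 mm behind the grasp point. The pads swing forward as they close: fully open they stand 13 mm farther back than shut.
Start: joints at [1.083, 0.527, 1.433, -0, 1.181, -0.178], TCP at [0.19, 0.595, 0.304] pointing down, gripper open.
Joint ranges: [-3.08, 3.08], [-0.75, 2.2], [0.22, 2.44], [-1.43, 4.57], [0, 2.65], [-2.85, 2.85]. Speed limits (rad/s): [2.79, 2.79, 3.14, 3.14, 3.14, 3.14].

### API

Orientations are given as a unit quaternion [x, y, z, w].
In Python, from station import manip gives the robot as it stands.
- The arm moves only by the shell command python3 -m crank 'ROWS' [FORCE]. ROWS is JSON, a list of rows, each an object with "dp": the shift along the tool's x, y, z normalised to -1 to 1, where 1 is 50 cm, a list of three; "delta_rot": the turn, a rotation vector about the tool's x, y, z normalised to -1 to 1, where 1 is 2 pi rad, a list of three; "fingers": the opening, from -1 (shut) to 1 (fully open). A call has 1 to 12 rows; each row shifts and turns the commanded pose from where the row before left it, along the tool's axes as they then stand; what a row does not reach is not made up. A row lasts 1/12 s, in which the tool goes at most 41.7 mm and 7.16 degrees, less where a joint would pass 70% of its speed; a pose out of reach is approached as far as the arm can. A call with a number of a shift or a turn outside -1 to 1 is refused whole. A call with a gripper value outside its range is refused whole. The fingers move at their own pace and stop on an object; FORCE is the grip in N (left out, the last holds). Time passes only in rows, so rows that do not move let the fingers close. It gives the time, the measured TCP pose, the force, the opening and the grip force at its end, in the units of the state.
- manip.sense(): the state, without advancing time (a new reading comes with each control period).
- manip.snapshot(name): name is "scene" or "side" or "wrist"; returns (picture, depth): 480x640x3 uint8, red, green, blue; 480x640 float32, m along the optical axis (not along the pixel's ray), 0 where there is no reading.
- manip.camera_model(name): a dict with "fx", "fy", "cx", "cy" (pixels), "origin" and "attitude" of the camera in the world. Camera axes: x right, y up, looking along -z (the intrinsics and any distortion apply to the point x, -y, -z); pixel columns grow to the right and rows downward; lengths in m; the calibration is good to about 2 mm. A picture is of the moment at which its call begins: read the wrist's pose just before it. camera_model takes no time and is no camera call; for the wrist camera it gives the pose at the moment of the call.
- manip.sign_off(): hands the job in; it is judged then, once.
The state is a dict: "t": time; "q": joint angles; "qd": joint speeds; "tau": joint torques, N m; "tcp_pos": TCP position; "tool_rot": TCP orientation; "force": force on the tool from outside, world axes, zero at the start; "ft_torque": the same for the moment, N m; "finger_gap": opening from 0.0 (shut) to 1.0 (fully open); "gripper_force": force on a finger pad.
Only numpy, scipy, OpenCV 4.12 (cv2) and the standard library are available. Lean on these libraries where they do the work, as an engineer would, in place of code of your own. Each camera call takes 0.05 s, during which the arm holds its last target. There are 200 camera calls.

## Working session

There is one attempt and no reset: what is moved stays moved. The work goes in short steps, Python scripts to look and compute and a shell command to move; the robot and the scene stay as the last step left them, time stands still between calls to the robot, and variables do not carry over. Pictures are saved under pics/ and viewed, at most 10 in all, crops included, and the job is handed in when it is done.

```bash
mkdir -p pics; ls; cat > h.py <<'E'
import numpy as np, cv2, json
from scipy.spatial.transform import Rotation as R
from station import manip
def rot(c):
    a=np.array(c["attitude"],float)
    return a if a.shape==(3,3) else R.from_quat(a).as_matrix()
def cloud(name):
    c=manip.camera_model(name); im,d=manip.snapshot(name)
    v,u=np.mgrid[:480,:640]
    P=np.stack([(u-c["cx"])/c["fx"]*d,-(v-c["cy"])/c["fy"]*d,-d],-1)
    W=P@rot(c).T+np.array(c["origin"]); W[d==0]=np.nan
    return im,W,c
def save(im,f): cv2.imwrite("pics/"+f,cv2.cvtColor(im,cv2.COLOR_RGB2BGR))
E
python3 - <<'E'
from h import *
for n in ("scene","side"):
    im,W,c=cloud(n); save(im,n+"0.png"); np.savez(n+"0.npz",im=im,W=W); print(n,c)
print(manip.sense())
a,b=[cv2.imread(f"pics/{n}0.png") for n in("scene","side")]
E
```

```text
pics
scene {'fx': 487.7383523931604, 'fy': 487.7383523931604, 'cx': 318.0765057208682, 'cy': 239.86073665742418, 'origin': array([-0.4113611 , -0.86190854,  0.75476258]), 'attitude': array([ 0.4827324 , -0.21741089, -0.36387006,  0.76635534])}
side {'fx': 568.3416408066947, 'fy': 568.3416408066947, 'cx': 313.6390216840082, 'cy': 224.52645682025386, 'origin': array([0.24637324, 1.44688787, 0.8571725 ]), 'attitude': array([-0.05491871,  0.5213742 ,  0.84535515, -0.10260379])}
{'t': 0.1, 'q': array([ 1.08350224e+00,  5.28397724e-01,  1.43376289e+00, -2.12976944e-05,
        1.18143322e+00, -1.78486486e-01]), 'qd': array([-0.00079985, -0.00099775, -0.00409734, -0.00039174,  0.0005458 ,
       -0.00059957]), 'tau': array([-2.17268780e-04, -4.43309212e+01, -1.78585660e+01, -2.46662630e-04,
        3.97230047e-03, -1.99040272e-05]), 'tcp_pos': array([0.18967964, 0.59499209, 0.30301987]), 'tool_rot': array([ 1.53786937e-01,  9.88103525e-01, -9.48879246e-04, -3.17662308e-04]), 'force': array([-0.01156704, -1.05658297,  0.82522995]), 'ft_torque': array([-0.00333804, -0.0017517 ,  0.02616347]), 'gripper_force': 0.0, 'finger_gap': 0.9984741785000961}
```

View pics/scene0.png

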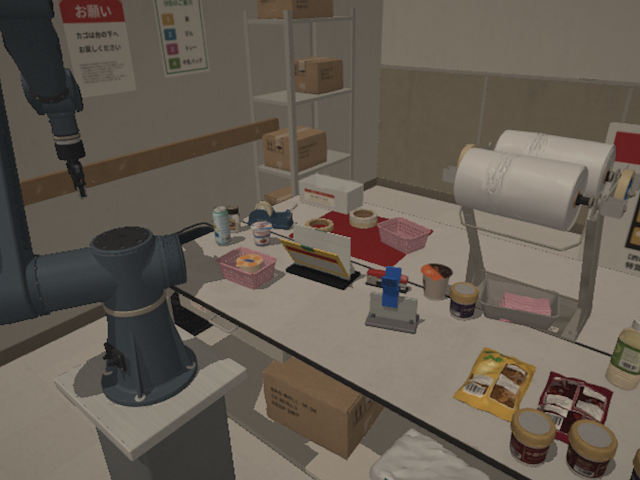

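View pics/side0.png

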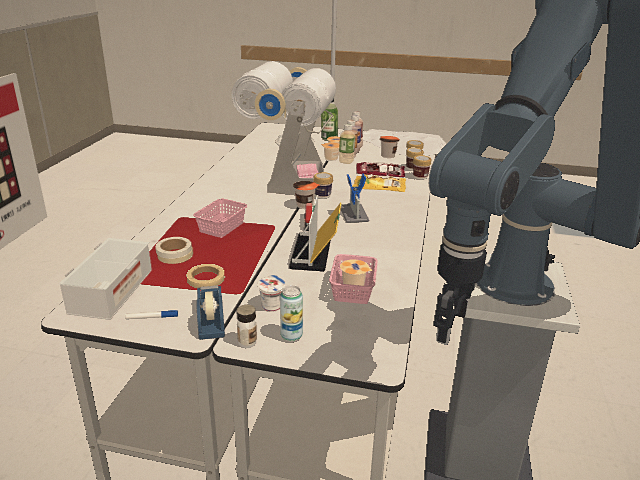

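The scene view shows the leaning board on its black foot (320,260), the blue clip on its rack (392,290), the pink basket with the cup (248,266), the can, yoghurt and spice jar on the left (220–262,230), and the stapler, coffee and jar on the right (385–460,285). In the side view the clip is at (356,188), the board at (325,235) and the basket at (353,278).

```bash
cat > m.py <<'E'
from h import *
np.set_printoptions(precision=4,suppress=True)
boxes={"scene":dict(board=(280,220,360,290),clip=(378,262,405,310),rack=(360,285,422,335),basket=(215,245,282,292)),
"side":dict(board=(285,180,342,272),clip=(342,168,372,210),rack=(338,190,372,225),basket=(325,250,382,305))}
for n in boxes:
    z=np.load(n+"0.npz"); im,W=z["im"],z["W"]; hsv=cv2.cvtColor(im,cv2.COLOR_RGB2HSV); H,S,V=[hsv[...,i].astype(int) for i in range(3)]
    M=dict(board=(H>18)&(H<32)&(S>120)&(V>80),clip=(H>100)&(H<125)&(S>130)&(V>60),rack=(W[...,2]>.02)&(W[...,2]<.09)&(S<60),basket=((H>160)|(H<5))&(S>50))
    M["foot"]=(V<45)&(W[...,2]>.004)&(W[...,2]<.022); M["green"]=(H>40)&(H<85)&(S>100)
    for k,m in M.items():
        b=boxes[n][{"foot":"board","green":"board"}.get(k,k)]
        mm=np.zeros_like(m); mm[b[1]:b[3],b[0]:b[2]]=1; mm&=m&~np.isnan(W[...,0])
        p=W[mm]
        if len(p)<5: print(n,k,len(p)); continue
        r=cv2.minAreaRect(p[:,:2].astype(np.float32)*1000)
        print(n,k,len(p),"med",np.median(p,0),"lo",np.percentile(p,2,0),"hi",np.percentile(p,98,0),"rect",r)
E
python3 m.py
```

```text
scene board 365 med [ 0.5299 -0.059   0.1085] lo [ 0.5038 -0.1293  0.0223] hi [0.5901 0.0722 0.1303] rect ((564.4937133789062, 55.51246643066406), (381.2991638183594, 128.2476806640625), 77.04032135009766)
scene clip 555 med [ 0.4986 -0.3213  0.1133] lo [ 0.4776 -0.3441  0.0543] hi [ 0.5351 -0.2947  0.1485] rect ((565.719970703125, -280.80084228515625), (206.87069702148438, 45.12477493286133), 32.4387092590332)
scene rack 805 med [ 0.5134 -0.3402  0.0465] lo [ 0.4865 -0.3819  0.021 ] hi [ 0.5315 -0.2728  0.082 ] rect ((556.5704345703125, -287.65716552734375), (172.83639526367188, 115.1456298828125), 40.9404182434082)
scene basket 1264 med [0.4141 0.1243 0.0412] lo [0.375  0.0622 0.0012] hi [0.4911 0.2179 0.0643] rect ((466.4395751953125, 189.9156036376953), (306.1757507324219, 173.10533142089844), 54.606468200683594)
scene foot 712 med [ 0.5568 -0.0459  0.0136] lo [ 0.5303 -0.1319  0.0047] hi [0.7815 0.2868 0.0178] rect ((636.0791015625, 100.71200561523438), (502.85565185546875, 180.04212951660156), 69.12355041503906)
scene green 6 med [ 0.5182 -0.0353  0.1173] lo [ 0.5171 -0.0483  0
[... 673 characters left out ...]
841064453125, -321.25469970703125), (25.847230911254883, 129.6942901611328), 17.461971282958984)
side basket 1294 med [0.4323 0.1992 0.0419] lo [0.3754 0.0681 0.0013] hi [0.4904 0.2245 0.0649] rect ((441.81536865234375, 115.92034149169922), (136.1136932373047, 233.46484375), 15.029173851013184)
side foot 615 med [0.5979 0.0233 0.0139] lo [ 0.5326 -0.4129  0.0056] hi [0.6479 0.0883 0.0187] rect ((609.107177734375, -172.781005859375), (101.4620132446289, 528.8302001953125), 7.000348091125488)
side green 9 med [ 0.5312 -0.0204  0.1287] lo [ 0.5108 -0.0335  0.0068] hi [0.6325 0.0696 0.1507] rect ((559.2158813476562, 4.1756439208984375), (108.44237518310547, 113.09542846679688), 64.7610855102539)
```

```bash
cat > m2.py <<'E'
from h import *
np.set_printoptions(precision=4,suppress=True)
Y=[];F=[];Bk=[];RB=[];CL=[];RF=[];PK=[];CU=[]
for n in("scene","side"):
    z=np.load(n+"0.npz"); im,W=z["im"],z["W"]; hsv=cv2.cvtColor(im,cv2.COLOR_RGB2HSV); H,S,V=[hsv[...,i].astype(int) for i in range(3)]
    x,y,zz=np.moveaxis(np.nan_to_num(W,nan=9),-1,0)
    Y.append(W[(H>18)&(H<32)&(S>120)&(x>.48)&(x<.62)&(abs(y+.03)<.13)&(zz<.16)&(zz>.02)])
    F.append(W[(V<50)&(zz>.009)&(zz<.019)&(x>.5)&(x<.7)&(abs(y+.03)<.14)])
    Bk.append(W[(S<60)&(V>80)&(zz>.135)&(zz<.156)&(x>.5)&(x<.7)&(abs(y+.03)<.14)])
    near=(x>.44)&(x<.58)&(y>-.41)&(y<-.24)
    blue=(H>100)&(H<125)&(S>130)
    RB.append(W[near&(S<70)&(zz>.074)&(zz<.086)&~blue]); RF.append(W[near&(S<70)&(zz>.008)&(zz<.016)])
    CL.append(W[near&blue&(zz>.07)])
    b=(x>.34)&(x<.53)&(y>.02)&(y<.27)
    PK.append(W[b&((H>160)|(H<5))&(S>50)&(zz>.05)&(zz<.07)]); CU.append(W[b&(H>8)&(H<20)&(S>60)&(zz>.058)&(zz<.075)])
def rep(n,p):
    r=cv2.minAreaRect(p[:,:2].astype(np.float32)*1000); print(n,len(p),p.mean(0),[np.round(v,1) for v in r])
for n,l in dict(Y=Y,F=F,Bk=Bk,RB=RB,RF=RF,CL=CL,PK=PK,CU=CU).items():
    for p in l: 
        if len(p)>3: rep(n,p)
p=np.vstack(Y);
for _ in range(4):
    c=p.mean(0); nrm=np.linalg.svd(p-c)[2][2]; r=(p-c)@nrm; p=p[abs(r)<.004]
nrm*=-np.sign(nrm[0]); print("board n",nrm,"lean",np.arcsin(nrm[2]) ,"yaw",np.arctan2(-nrm[1],-nrm[0]),"pt",c,len(p),"std",r.std())
d=np.cross(nrm,[0,0,1]); d/=np.linalg.norm(d); s=p@d; print("along",d,s.min(),s.max(),"c at",c@d)
up=np.cross(nrm,d);up*=np.sign(up[2]); k=(.022-c[2])/up[2]; h=c+up*k; h+=d*((s.min()+s.max())/2-h@d); print("hinge mid front face",h, "top",h+up*.128)
for z0 in(.12,.15):
  q=np.vstack(CL); q=q[(q[:,2]>z0-.03)&(q[:,2]<z0)]; rep("clip<%.2f"%z0,q)
E
python3 m2.py
```

```text
Y 366 [ 0.5389 -0.0415  0.0891] [array([545.7, -28.9]), array([ 75.8, 201.7]), np.float64(5.7)]
Y 573 [ 0.5444 -0.0095  0.0805] [array([546.5, -21.2]), array([ 72.1, 207.7]), np.float64(6.8)]
F 594 [ 0.5635 -0.0436  0.0139] [array([582.3, -28.5]), array([ 97.9, 211.2]), np.float64(9.2)]
F 554 [0.5895 0.0148 0.014 ] [array([592.9, -37.8]), array([102.6, 257.2]), np.float64(6.9)]
Bk 277 [ 0.5857 -0.0294  0.1432] [array([584.9, -25.1]), array([ 14.2, 199. ]), np.float64(7.6)]
Bk 70 [ 0.5841 -0.0149  0.1458] [array([585.4, -19.6]), array([  4.8, 200.1]), np.float64(6.9)]
RB 114 [ 0.5125 -0.3346  0.079 ] [array([ 512.8, -325.6]), array([ 20.6, 119.8]), np.float64(20.6)]
RB 30 [ 0.5013 -0.2936  0.0795] [array([ 510.2, -318.2]), array([ 17.3, 123. ]), np.float64(24.4)]
RF 547 [ 0.4935 -0.3374  0.0124] [array([ 502.7, -331. ]), array([ 73.9, 134.4]), np.float64(27.4)]
RF 270 [ 0.5115 -0.3093  0.0122] [array([ 509.1, -331.7]), array([ 93.7, 158.5]), np.float64(19.5)]
CL 490 [ 0.5029 -0.3211  0.1178] [array([ 506.9, -318.7]), array([62.1, 37.9]), np.float64(22.3)]
CL 135 [ 0.5009 -0.3074  0.11
[... 275 characters left out ...]
259 0.0644] [array([421.5, 122. ]), array([106.5,  77.6]), np.float64(22.4)]
CU 301 [0.4335 0.1356 0.0645] [array([436.3, 155. ]), array([125.8,  85.8]), np.float64(78.8)]
board n [-0.8265 -0.0951 -0.5549] lean -0.5882411045322151 yaw 0.11456757656741079 pt [ 0.5423 -0.0223  0.084 ] 929 std 0.0017456729727771147
along [-0.1143  0.9934  0.    ] -0.19188845333968815 0.020211113337739967 c at -0.08412247404897187
hinge mid front face [ 0.5836 -0.0193  0.022 ] top [ 0.513  -0.0274  0.1285]
clip<0.12 175 [ 0.4979 -0.3201  0.1043] [array([ 504.3, -315.1]), array([46.1, 45.7]), np.float64(20.2)]
clip<0.15 332 [ 0.5053 -0.3172  0.1357] [array([ 505.1, -313.3]), array([60.8, 51.6]), np.float64(19.7)]
```

```bash
cat > g.py <<'E'
# usage: g.py x y z phi_deg (world TCP target, angle of tool y axis) ; or "s" first: stand frame
import sys
from h import *
MARK=np.array([.587,-.022,.15]); YAW=np.radians(6.9)
def ang(T): return np.degrees(np.arctan2(T[1,1],T[0,1]))
if __name__=="__main__":
    a=sys.argv[1:]; st=a[0]=="s"; a=[float(v) for v in a[st:]]
    p=np.array(a[:3])
    if st:
        p[:2]=MARK[:2]+R.from_euler("z",YAW).as_matrix()[:2,:2]@p[:2]
    s=manip.sense(); T=R.from_quat(s["tool_rot"]).as_matrix()
    d=T.T@(p-s["tcp_pos"])
    c,si=np.cos(YAW),np.sin(YAW); r=s["tcp_pos"][:2]-MARK[:2]
    print("target",p.round(4),"now",s["tcp_pos"].round(4),"stand",np.round([c*r[0]+si*r[1],-si*r[0]+c*r[1]],4),"phi",ang(T).round(2),"tilt",np.degrees(np.arccos(-T[2,2])).round(2))
    print("dp total (tool, norm)",(d/.5).round(4)); 
    if len(a)>3: print("turn z norm",round((ang(T)-a[3])/360,4))
    print("F",s["force"].round(1),"gap",round(float(s["finger_gap"]),3),"gf",s["gripper_force"],"t",s["t"],"q",s["q"].round(2))
E
python3 g.py s -.13 0 .30 6.9
python3 - <<'E'
from h import *
# bystander positions: colour/height blobs above table in side+scene
for n in("scene","side"):
    W=np.load(n+"0.npz")["W"]; x,y,z=np.moveaxis(np.nan_to_num(W,nan=9),-1,0)
    m=((z>.03)&(z<.16)&(x>.33)&(x<.85)&(y>-.5)&(y<.5)).astype(np.uint8)
    k,l,st,c=cv2.connectedComponentsWithStats(m)
    for i in range(1,k):
        if st[i,4]>40:
            p=W[l==i]; print(n,c[i].round(),p.min(0).round(3),p.max(0).round(3))
E
```

```text
target [ 0.4579 -0.0376  0.3   ] now [0.1897 0.595  0.303 ] stand [-0.3203  0.6603] phi 72.31 tilt 0.11
dp total (tool, norm) [-0.8957 -1.0423  0.0078]
turn z norm 0.1817
F [-0.  -1.1  0.8] gap 0.998 gf 0.0 t 0.1 q [ 1.08  0.53  1.43 -0.    1.18 -0.18]
scene [266. 219.] [0.59  0.229 0.03 ] [0.82  0.423 0.094]
scene [225. 220.] [0.511 0.351 0.03 ] [0.661 0.452 0.136]
scene [320. 249.] [ 0.499 -0.133  0.03 ] [0.635 0.074 0.153]
scene [472. 282.] [ 0.611 -0.5    0.03 ] [ 0.848 -0.405  0.16 ]
scene [247. 263.] [0.368 0.057 0.03 ] [0.499 0.226 0.069]
scene [436. 277.] [ 0.643 -0.395  0.03 ] [ 0.739 -0.307  0.084]
scene [392. 292.] [ 0.474 -0.384  0.03 ] [ 0.667 -0.163  0.15 ]
side [307. 201.] [ 0.5   -0.489  0.03 ] [0.85  0.084 0.16 ]
side [356. 192.] [ 0.476 -0.38   0.03 ] [ 0.539 -0.26   0.152]
side [353. 273.] [0.37  0.059 0.03 ] [0.497 0.232 0.07 ]
side [284. 302.] [0.513 0.236 0.03 ] [0.66  0.42  0.138]
side [209. 303.] [0.697 0.284 0.03 ] [0.811 0.451 0.095]
side [246. 321.] [0.612 0.415 0.03 ] [0.658 0.462 0.1  ]
```

```bash
r='{"dp":[-0.0527,-0.0613,0.0005],"delta_rot":[0,0,0],"fingers":-1}'
python3 -m crank '[{"dp":[-0.0527,-0.0613,0.0005],"delta_rot":[0,0,0],"fingers":-1},{"dp":[-0.0527,-0.0613,0.0005],"delta_rot":[0,0,0],"fingers":-1},{"dp":[-0.0527,-0.0613,0.0005],"delta_rot":[0,0,0],"fingers":-1},{"dp":[-0.0527,-0.0613,0.0005],"delta_rot":[0,0,0],"fingers":-1},{"dp":[-0.0527,-0.0613,0.0005],"delta_rot":[0,0,0],"fingers":-1},{"dp":[-0.0527,-0.0613,0.0005],"delta_rot":[0,0,0],"fingers":-1},{"dp":[-0.0527,-0.0613,0.0005],"delta_rot":[0,0,0],"fingers":-1},{"dp":[-0.0527,-0.0613,0.0005],"delta_rot":[0,0,0],"fingers":-1},{"dp":[-0.0527,-0.0613,0.0005],"delta_rot":[0,0,0],"fingers":-1},{"dp":[-0.0527,-0.0613,0.0005],"delta_rot":[0,0,0],"fingers":-1},{"dp":[-0.0527,-0.0613,0.0005],"delta_rot":[0,0,0],"fingers":-1},{"dp":[-0.0527,-0.0613,0.0005],"delta_rot":[0,0,0],"fingers":-1}]' 25
python3 -m crank '[{"dp":[-0.0527,-0.0613,0.0005],"delta_rot":[0,0,0],"fingers":-1},{"dp":[-0.0527,-0.0613,0.0005],"delta_rot":[0,0,0],"fingers":-1},{"dp":[-0.0527,-0.0613,0.0005],"delta_rot":[0,0,0],"fingers":-1},{"dp":[-0.0527,-0.0613,0.0005],"delta_rot":[0,0,0],"fingers":-1},{"dp":[-0.0527,-0.0613,0.0005],"delta_rot":[0,0,0],"fingers":-1}]'
python3 -m crank '[{"dp":[0,0,0],"delta_rot":[0,0,0.0182],"fingers":-1},{"dp":[0,0,0],"delta_rot":[0,0,0.0182],"fingers":-1},{"dp":[0,0,0],"delta_rot":[0,0,0.0182],"fingers":-1},{"dp":[0,0,0],"delta_rot":[0,0,0.0182],"fingers":-1},{"dp":[0,0,0],"delta_rot":[0,0,0.0182],"fingers":-1},{"dp":[0,0,0],"delta_rot":[0,0,0.0182],"fingers":-1},{"dp":[0,0,0],"delta_rot":[0,0,0.0182],"fingers":-1},{"dp":[0,0,0],"delta_rot":[0,0,0.0182],"fingers":-1},{"dp":[0,0,0],"delta_rot":[0,0,0.0182],"fingers":-1},{"dp":[0,0,0],"delta_rot":[0,0,0.0182],"fingers":-1},{"dp":[0,0,0],"delta_rot":[0,0,0],"fingers":-1}]'
python3 g.py s -.13 0 .183 6.9
python3 - <<'E'
from h import *
im,W,c=cloud("wrist"); save(im,"w1.png"); np.savez("w1.npz",im=im,W=W)
E
```

```text
t: 1.1
tcp_pos: [0.3795, 0.1471, 0.3009]
tool_rot: [0.154, 0.988, 0.0, -0.0]
force: [0.8, 0.1, 0.0]
finger_gap: -0.002
gripper_force: 0.0
t: 1.52
tcp_pos: [0.4584, -0.0392, 0.2995]
tool_rot: [0.154, 0.988, 0.0, -0.0]
force: [0.5, 0.2, 0.6]
finger_gap: -0.005
gripper_force: 0.0
t: 2.43
tcp_pos: [0.4581, -0.037, 0.2994]
tool_rot: [0.665, 0.747, -0.0, -0.0]
force: [-1.0, 0.5, -0.4]
finger_gap: 0.0
gripper_force: 0.0
target [ 0.4579 -0.0376  0.183 ] now [ 0.4581 -0.037   0.2994] stand [-0.1298  0.0006] phi 6.68 tilt 0.04
dp total (tool, norm) [-0.0012 -0.0003  0.2328]
turn z norm -0.0006
F [-1.   0.5 -0.4] gap 0.0 gf 0.0 t 2.4333 q [-0.32  0.31  1.84  0.    0.99 -0.44]
```

View pics/w1.png

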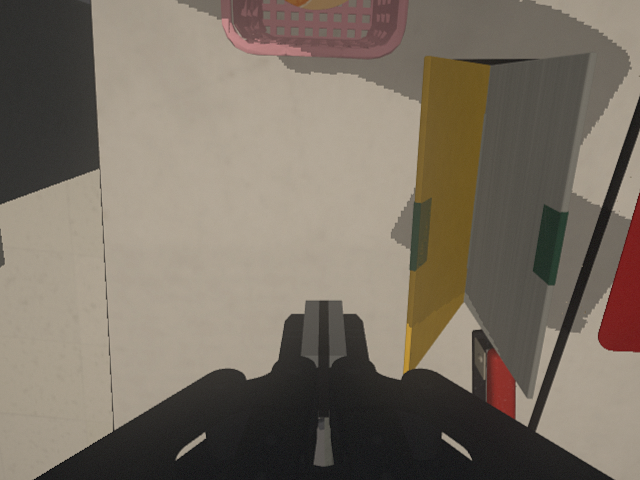

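The wrist view looks down with +x to the right and +y up. The green marks are at (420,235) on the board and (550,245) on the plate, the plate's top edge runs from (590,55) to (530,395), and the stapler sits behind it at (495,375).

```bash
python3 - <<'E'
from h import *
z=np.load("w1.npz"); im,W=z["im"],z["W"]; hsv=cv2.cvtColor(im,cv2.COLOR_RGB2HSV).astype(int); H,S,V=np.moveaxis(hsv,-1,0)
g=(H>60)&(H<95)&(S>80)
u=np.arange(640)[None]+0*g
for n,m in(("board",g&(u>400)&(u<440)),("plate",g&(u>520)&(u<580))):
    p=W[m&(abs(W[...,2]-.13)<.04)]; print(n,m.sum(),p.mean(0).round(4),p.min(0).round(4),p.max(0).round(4))
t=W[(W[...,2]>.1465)&(W[...,2]<.155)&(u>500)&(W[...,0]>.55)&(W[...,0]<.63)]
print(len(t),t.mean(0),[np.round(v,1) for v in cv2.minAreaRect(t[:,:2].astype(np.float32)*1000)])
for a in (-.12,-.07,-.02,.03,.07):
    q=t[abs(t[:,1]-a)<.01]; print(a,q[:,0].min().round(4),q[:,0].max().round(4),np.median(q,0).round(4))
E
```

```text
<stdin>:6: RuntimeWarning: Mean of empty slice.
  ret = um.true_divide(
Traceback (most recent call last):
ValueError: zero-size array to reduction operation minimum which has no identity
```

```bash
python3 -m crank '[{"dp":[0,0,0.078],"delta_rot":[0,0,0],"fingers":-1},{"dp":[0,0,0.078],"delta_rot":[0,0,0],"fingers":-1},{"dp":[0,0,0.076],"delta_rot":[0,0,0],"fingers":-1},{"dp":[0,0.03,0],"delta_rot":[0,0,0],"fingers":-1},{"dp":[0,0.03,0],"delta_rot":[0,0,0],"fingers":-1},{"dp":[0,0.03,0],"delta_rot":[0,0,0],"fingers":-1},{"dp":[0,0.03,0],"delta_rot":[0,0,0],"fingers":-1},{"dp":[0,0.03,0],"delta_rot":[0,0,0],"fingers":-1}]'
python3 g.py s -.019 0 .183 6.9
```

```text
t: 3.15
tcp_pos: [0.5312, -0.0278, 0.183]
tool_rot: [0.663, 0.749, -0.002, -0.003]
force: [-2.8, -0.9, 3.1]
finger_gap: -0.003
gripper_force: 1.8
target [ 0.5681 -0.0243  0.183 ] now [ 0.5312 -0.0278  0.183 ] stand [-0.0561  0.0009] phi 7.0 tilt 0.36
dp total (tool, norm) [-0.002   0.0741 -0.0004]
turn z norm 0.0003
F [-2.8 -0.9  3.1] gap -0.003 gf 1.7891610972583294 t 3.15 q [-0.26  0.59  1.77 -0.    0.79 -0.38]
```

```bash
python3 -m crank '[{"dp":[0,0.02,0],"delta_rot":[0,0,0],"fingers":-1},{"dp":[0,0.02,0],"delta_rot":[0,0,0],"fingers":-1},{"dp":[0,0.016,0],"delta_rot":[0,0,0],"fingers":-1},{"dp":[0,0.008,0],"delta_rot":[0,0,0],"fingers":-1},{"dp":[0,0,0],"delta_rot":[0,0,0],"fingers":-1}]'
python3 g.py s -.019 0 .183 6.9
python3 - <<'E'
from h import *
z=np.load("w1.npz"); im,W=z["im"],z["W"]; print(W[245,550],W[245,300],W[235,420],W[100,200], cv2.cvtColor(im,cv2.COLOR_RGB2HSV)[[245,235],[550,420]])
im,W,c=cloud("scene"); save(im,"s1.png"); np.savez("s1.npz",im=im,W=W)
E
```

```text
t: 3.57
tcp_pos: [0.5655, -0.0242, 0.1847]
tool_rot: [0.663, 0.748, 0.0, 0.001]
force: [-1.9, 1.1, 7.2]
finger_gap: 0.001
gripper_force: 3.5
target [ 0.5681 -0.0243  0.183 ] now [ 0.5655 -0.0242  0.1847] stand [-0.0216  0.0004] phi 6.9 tilt 0.08
dp total (tool, norm) [-0.0008  0.0052  0.0034]
turn z norm -0.0
F [-1.9  1.1  7.2] gap 0.001 gf 3.5051071894849883 t 3.5667 q [-0.24  0.61  1.69  0.    0.84 -0.36]
[ 0.58448955 -0.02074995  0.1457821 ] [ 0.44367637 -0.09169257  0.00087344] [ 0.51643636 -0.02924872  0.12742955] [0.34945312 0.02536958 0.00159972] [[69 78 46]
 [26 84 76]]
```

```bash
python3 -m crank '[{"dp":[0,0.006,0],"delta_rot":[0,0,0],"fingers":-1},{"dp":[0,0.006,0],"delta_rot":[0,0,0],"fingers":-1},{"dp":[0,0.004,0],"delta_rot":[0,0,0],"fingers":-1},{"dp":[0,0,0],"delta_rot":[0,0,0],"fingers":-1}]'
python3 - <<'E'
from h import *
z=np.load("w1.npz"); im,W=z["im"],z["W"]; H,S,V=np.moveaxis(cv2.cvtColor(im,cv2.COLOR_RGB2HSV).astype(int),-1,0)
u=np.arange(640)[None]+0*H
m=(H>55)&(H<95)&(S>45)&(u>520)&(u<580)
p=W[m&(abs(W[...,2]-.14)<.02)]; print(m.sum(),p.mean(0).round(4),p.min(0).round(4),p.max(0).round(4))
t=W[(W[...,2]>.1465)&(W[...,2]<.155)&(u>500)&(W[...,0]>.55)&(W[...,0]<.63)]
print(len(t),t.mean(0),[np.round(v,1) for v in cv2.minAreaRect(t[:,:2].astype(np.float32)*1000)])
E
python3 g.py s -.019 0 .183 6.9
```

```text
t: 3.95
tcp_pos: [0.5665, -0.024, 0.1848]
tool_rot: [0.663, 0.749, -0.006, -0.006]
force: [-17.4, -5.5, 19.9]
finger_gap: 0.0
gripper_force: 14.0
1698 [ 0.585  -0.021   0.1441] [ 0.5814 -0.0423  0.1308] [ 5.907e-01 -2.000e-04  1.529e-01]
3768 [ 0.58406562 -0.00784495  0.14973723] [array([586.5, -21.6]), array([  5.9, 199.8]), np.float64(6.9)]
target [ 0.5681 -0.0243  0.183 ] now [ 0.5665 -0.024   0.1848] stand [-0.0206  0.0005] phi 7.0 tilt 0.91
dp total (tool, norm) [-0.001   0.0033  0.0035]
turn z norm 0.0003
F [-17.4  -5.5  19.9] gap 0.0 gf 14.014495732553769 t 3.95 q [-0.24  0.62  1.67 -0.01  0.86 -0.36]
```

```bash
sed -i 's/MARK=.*YAW=/MARK=np.array([.585,-.0215,.15]); YAW=/' g.py
python3 -m crank '[{"dp":[0,-0.05,0],"delta_rot":[0,0,0],"fingers":-1},{"dp":[0,-0.06,0],"delta_rot":[0,0,0],"fingers":-1},{"dp":[0,-0.04,-0.05],"delta_rot":[0,0,0],"fingers":-1},{"dp":[0,0,-0.08],"delta_rot":[0,0,0],"fingers":-1},{"dp":[0,0,-0.08],"delta_rot":[0,0,0],"fingers":-1},{"dp":[0,0,0],"delta_rot":[0,0,-0.0195],"fingers":-1},{"dp":[0,0,0],"delta_rot":[0,0,-0.0195],"fingers":-1},{"dp":[0,0,0],"delta_rot":[0,0,0],"fingers":-1}]'
python3 g.py .505 -.315 .30 21
```

```text
t: 4.62
tcp_pos: [0.4987, -0.0325, 0.2899]
tool_rot: [0.566, 0.824, 0.001, 0.002]
force: [-1.2, -0.3, -0.4]
finger_gap: -0.002
gripper_force: 0.0
target [ 0.505 -0.315  0.3  ] now [ 0.4987 -0.0325  0.2899] stand [-0.087  -0.0006] phi 21.01 tilt 0.21
dp total (tool, norm) [-0.5319 -0.1908 -0.0197]
turn z norm 0.0
F [-1.2 -0.3 -0.4] gap -0.002 gf 0.0 t 4.6167 q [-0.29  0.38  1.76  0.    1.   -0.66]
```

```bash
python3 -m crank '[{"dp":[-0.076,-0.0273,-0.003],"delta_rot":[0,0,0],"fingers":1},{"dp":[-0.076,-0.0273,-0.003],"delta_rot":[0,0,0],"fingers":1},{"dp":[-0.076,-0.0273,-0.003],"delta_rot":[0,0,0],"fingers":1},{"dp":[-0.076,-0.0273,-0.003],"delta_rot":[0,0,0],"fingers":1},{"dp":[-0.076,-0.0273,-0.003],"delta_rot":[0,0,0],"fingers":1},{"dp":[-0.076,-0.0273,-0.003],"delta_rot":[0,0,0],"fingers":1},{"dp":[-0.076,-0.0273,-0.003],"delta_rot":[0,0,0],"fingers":1},{"dp":[0,0,0],"delta_rot":[0,0,0],"fingers":1},{"dp":[0,0,0],"delta_rot":[0,0,0],"fingers":1}]'
python3 - <<'E'
from h import *
im,W,c=cloud("wrist"); save(im,"w2.png"); np.savez("w2.npz",im=im,W=W)
H,S,V=np.moveaxis(cv2.cvtColor(im,cv2.COLOR_RGB2HSV).astype(int),-1,0)
b=(H>100)&(H<128)&(S>110)&(V>40)
for lo,hi in((.14,.16),(.12,.14),(.08,.11),(.05,.08)):
    p=W[b&(W[...,2]>lo)&(W[...,2]<hi)&(abs(W[...,1]+.31)<.08)]
    if len(p)>5: print(lo,len(p),p.mean(0).round(4),[np.round(v,1) for v in cv2.minAreaRect(p[:,:2].astype(np.float32)*1000)])
x,y,z=np.moveaxis(W,-1,0)
p=W[(S<80)&(z>.076)&(z<.085)&(abs(y+.32)<.1)&(abs(x-.51)<.06)]
if len(p)>5: print("bar",len(p),[np.round(v,1) for v in cv2.minAreaRect(p[:,:2].astype(np.float32)*1000)])
E
python3 g.py .505 -.315 .30 21
```

```text
t: 5.37
tcp_pos: [0.5031, -0.3175, 0.2982]
tool_rot: [0.57, 0.822, 0.0, -0.0]
force: [-0.0, 0.7, 0.8]
finger_gap: 1.001
gripper_force: 0.0
0.14 1494 [ 0.5122 -0.3112  0.1471] [array([ 508.2, -313.7]), array([58.3, 38.5]), np.float64(21.5)]
0.12 793 [ 0.5236 -0.3044  0.1303] [array([ 505.8, -311.9]), array([52. , 38.8]), np.float64(14.8)]
0.08 1704 [ 0.5082 -0.3119  0.1011] [array([ 508.7, -313.6]), array([35.8, 38.4]), np.float64(21.1)]
0.05 87 [ 0.5011 -0.2965  0.067 ] [array([ 501.6, -297.8]), array([18.9,  3.9]), np.float64(21.3)]
bar 1145 [array([ 511.3, -322.5]), array([  9.7, 120.2]), np.float64(20.6)]
target [ 0.505 -0.315  0.3  ] now [ 0.5029 -0.3155  0.2981] stand [-0.1168 -0.282 ] phi 20.63 tilt 0.12
dp total (tool, norm) [-0.0006  0.0043 -0.0039]
turn z norm -0.001
F [ 0.2 -0.2  0.2] gap 1.0 gf 0.0 t 5.4167 q [-0.75  0.49  1.52  0.    1.13 -1.11]
```

View pics/w2.png

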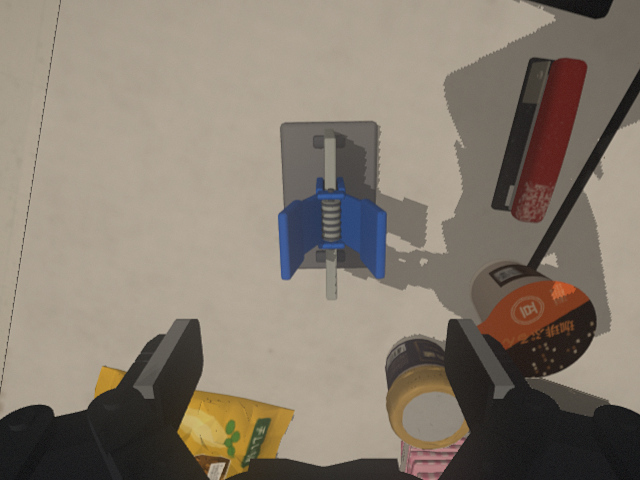

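The clip sits astride the bar at (330,220) with its handles spanning columns 280–385, aligned with the open fingers, and clear of jar and coffee to the right. It measures (0.508,-0.314) at 21°, which agrees with the line of the bar.

```bash
python3 g.py .508 -.314 .181 21
python3 -m crank '[{"dp":[0.002,0.010,0.06],"delta_rot":[0,0,-0.001],"fingers":1},{"dp":[0,0,0.06],"delta_rot":[0,0,0],"fingers":1},{"dp":[0,0,0.06],"delta_rot":[0,0,0],"fingers":1},{"dp":[0,0,0.052],"delta_rot":[0,0,0],"fingers":1},{"dp":[0,0,0],"delta_rot":[0,0,0],"fingers":1},{"dp":[0,0,0],"delta_rot":[0,0,0],"fingers":1}]' 30
python3 g.py .508 -.314 .181 21
```

```text
target [ 0.508 -0.314  0.181] now [ 0.5029 -0.3155  0.2981] stand [-0.1168 -0.282 ] phi 20.63 tilt 0.12
dp total (tool, norm) [-0.0013  0.0107  0.2341]
turn z norm -0.001
F [ 0.2 -0.2  0.2] gap 1.0 gf 0.0 t 5.4167 q [-0.75  0.49  1.52  0.    1.13 -1.11]
t: 5.92
tcp_pos: [0.5071, -0.31, 0.1819]
tool_rot: [0.565, 0.825, 0.0, -0.002]
force: [1.4, 1.0, 0.0]
finger_gap: 0.998
gripper_force: 0.0
target [ 0.508 -0.314  0.181] now [ 0.5071 -0.31    0.1819] stand [-0.112  -0.2771] phi 21.25 tilt 0.27
dp total (tool, norm) [-0.008  -0.0012  0.0018]
turn z norm 0.0007
F [1.4 1.  0. ] gap 0.998 gf 0.0 t 5.9167 q [-0.74  0.65  1.61  0.    0.89 -1.11]
```

Now squeeze.

```bash
python3 -m crank '[{"dp":[-0.006,0,0],"delta_rot":[0,0,0],"fingers":0.2},{"dp":[0,0,0],"delta_rot":[0,0,0],"fingers":0.2},{"dp":[0,0,0],"delta_rot":[0,0,0],"fingers":-0.3},{"dp":[0,0,0],"delta_rot":[0,0,0],"fingers":-0.3},{"dp":[0,0,0],"delta_rot":[0,0,0],"fingers":-0.3},{"dp":[0,0,0],"delta_rot":[0,0,0],"fingers":-0.3},{"dp":[0,0,0],"delta_rot":[0,0,0],"fingers":-0.3},{"dp":[0,0,0],"delta_rot":[0,0,0],"fingers":-0.3}]' 30
python3 - <<'E'
from h import *
im,W,c=cloud("side"); np.savez("s2.npz",im=im,W=W); a=cv2.resize(im[130:250,290:450],(640,480))
im,W,c=cloud("wrist"); save(np.vstack([a,im])[::,:],"tmp.png"); save(cv2.resize(np.hstack([a,im]),(800,300)),"c1.png")
E
```

```text
t: 6.58
tcp_pos: [0.5087, -0.3161, 0.1853]
tool_rot: [0.565, 0.825, -0.001, 0.001]
force: [-2.2, -1.6, 7.0]
finger_gap: 0.402
gripper_force: 31.7
```

View pics/c1.png

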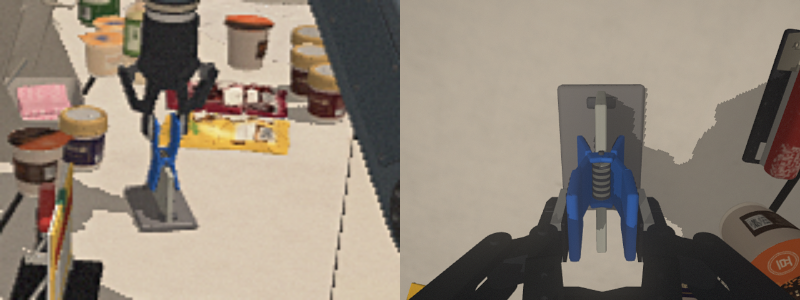

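The clip is squeezed between the pads (left half, (165,140); right half, (602,190)) with its jaws open around the bar, so I lift it.

```bash
python3 -m crank '[{"dp":[0,0,-0.015],"delta_rot":[0,0,0],"fingers":-0.4},{"dp":[0,0,-0.03],"delta_rot":[0,0,0],"fingers":-0.4},{"dp":[0,0,-0.04],"delta_rot":[0,0,0],"fingers":-0.4},{"dp":[0,0,-0.04],"delta_rot":[0,0,0],"fingers":-0.4},{"dp":[0,0,-0.04],"delta_rot":[0,0,0],"fingers":-0.4},{"dp":[0,0,-0.04],"delta_rot":[0,0,0],"fingers":-0.4},{"dp":[0,0,-0.04],"delta_rot":[0,0,0],"fingers":-0.4},{"dp":[0,0,-0.02],"delta_rot":[0,0,0],"fingers":-0.4},{"dp":[0,0,0],"delta_rot":[0,0,0],"fingers":-0.4},{"dp":[0,0,0],"delta_rot":[0,0,0],"fingers":-0.4},{"dp":[0,0,0],"delta_rot":[0,0,0],"fingers":-0.4}]' 30
cat > clip.py <<'E'
from h import *
import sys
s=manip.sense(); T=R.from_quat(s["tool_rot"]).as_matrix(); o=s["tcp_pos"]
O=[]
for n in sys.argv[2:]:
    im,W,c=cloud(n); np.savez(sys.argv[1]+n+".npz",im=im,W=W)
    H,S,V=np.moveaxis(cv2.cvtColor(im,cv2.COLOR_RGB2HSV).astype(int),-1,0)
    b=(H>100)&(H<128)&(S>110)&(V>40)&(np.linalg.norm(W[...,:2]-o[:2],axis=-1)<.05)&(W[...,2]<o[2]-.01)&(W[...,2]>.05)
    p=(W[b]-o)@T
    print(n,len(p),"tool-frame lo",np.percentile(p,1,0).round(4),"hi",np.percentile(p,99,0).round(4),"med",np.median(p,0).round(4))
    h=p[:,2]
    for a in np.arange(.02,.14,.02):
        q=p[(h>a)&(h<a+.02)]
        if len(q)>8: print("  z %.2f"%a,len(q),"x",np.percentile(q[:,0],[3,97]).round(4),"y",np.percentile(q[:,1],[3,97]).round(4))
    save(im,sys.argv[1]+n+".png")
print(o.round(4),s["finger_gap"],s["gripper_force"],s["force"].round(1))
E
python3 clip.py a scene side wrist; python3 g.py s 0 0 .30 6.9
```

```text
t: 7.6
tcp_pos: [0.5081, -0.3145, 0.3145]
tool_rot: [0.565, 0.825, 0.0, -0.001]
force: [-0.2, -0.1, -1.4]
finger_gap: 0.406
gripper_force: 30.4
scene 492 tool-frame lo [-0.021  -0.0222  0.0414] hi [0.0176 0.0136 0.1386] med [-0.0043 -0.0152  0.1034]
  z 0.04 65 x [-0.021   0.0173] y [-0.0202  0.0142]
  z 0.06 55 x [-0.0199  0.0167] y [-0.0199  0.0126]
  z 0.08 99 x [-0.0183  0.0135] y [-0.018   0.0018]
  z 0.10 140 x [-0.0207  0.0166] y [-0.0185 -0.0086]
  z 0.12 128 x [-0.0189  0.0165] y [-0.022 -0.012]
side 165 tool-frame lo [-0.012  -0.0176  0.0403] hi [0.0297 0.0183 0.1373] med [ 0.0166 -0.0033  0.0918]
  z 0.04 32 x [-0.     0.029] y [-0.0168  0.0174]
  z 0.06 27 x [0.0005 0.0238] y [-0.0156  0.0187]
  z 0.08 44 x [-0.0121  0.0279] y [-0.0121  0.0129]
  z 0.10 32 x [0.0012 0.0282] y [-0.0107  0.0147]
  z 0.12 27 x [-0.0085  0.0267] y [-0.017   0.0177]
wrist 9708 tool-frame lo [-0.0159 -0.0174  0.041 ] hi [0.022  0.0183 0.1342] med [0.011  0.006  0.0652]
  z 0.04 4587 x [-0.015   0.0216] y [-0.0154  0.0181]
  z 0.06 952 x [-0.0112  0.0219] y [-0.0153  0.0171]
  z 0.08 2990 x [-0.0148  0.0207] y [-0.0102  0.0125]
  z 0.10 654 x [0.0083 0.022 ] y [-0.0142  0.015 ]
  z 0.12 525 x [0.0009 0.0221] y [-0.0188  0.0184]
[ 0.5081 -0.3145  0.3145] 0.4064321158184576 30.350788235664368 [-0.2 -0.1 -1.4]
target [ 0.585  -0.0215  0.3   ] now [ 0.5082 -0.3147  0.3142] stand [-0.1114 -0.2818] phi 21.18 tilt 0.17
dp total (tool, norm) [0.4912 0.3551 0.0292]
turn z norm 0.0397
F [ 0.7  0.4 -0.4] gap 0.404 gf 30.351632237434387 t 7.75 q [-0.74  0.48  1.49  0.    1.17 -1.11]
```

```bash
python3 -m crank '[{"dp":[0.0491,0.0355,0],"delta_rot":[0,0,0],"fingers":-0.4},{"dp":[0.0491,0.0355,0],"delta_rot":[0,0,0],"fingers":-0.4},{"dp":[0.0491,0.0355,0],"delta_rot":[0,0,0],"fingers":-0.4},{"dp":[0.0491,0.0355,0],"delta_rot":[0,0,0],"fingers":-0.4},{"dp":[0.0491,0.0355,0],"delta_rot":[0,0,0],"fingers":-0.4},{"dp":[0.0491,0.0355,0],"delta_rot":[0,0,0],"fingers":-0.4},{"dp":[0.0491,0.0355,0],"delta_rot":[0,0,0],"fingers":-0.4},{"dp":[0.0491,0.0355,0],"delta_rot":[0,0,0],"fingers":-0.4},{"dp":[0.0491,0.0355,0],"delta_rot":[0,0,0],"fingers":-0.4},{"dp":[0.0491,0.0355,0],"delta_rot":[0,0,0],"fingers":-0.4}]'
python3 -m crank '[{"dp":[0,0,0],"delta_rot":[0,0,0.0132],"fingers":-0.4},{"dp":[0,0,0],"delta_rot":[0,0,0.0132],"fingers":-0.4},{"dp":[0,0,0],"delta_rot":[0,0,0.0132],"fingers":-0.4},{"dp":[0,0,0],"delta_rot":[0,0,0],"fingers":-0.4},{"dp":[0,0,0],"delta_rot":[0,0,0],"fingers":-0.4}]'
python3 g.py s -.001 -.002 .259 6.9; python3 clip.py b wrist side
python3 - <<'E'
from h import *
for n in("side","wrist"):
    z=np.load("b"+n+".npz"); im,W=z["im"],z["W"]; H,S,V=np.moveaxis(cv2.cvtColor(im,cv2.COLOR_RGB2HSV).astype(int),-1,0)
    x,y,zz=np.moveaxis(np.nan_to_num(W,nan=9),-1,0)
    t=W[(zz>.1465)&(zz<.155)&(x>.55)&(x<.63)&(abs(y+.02)<.12)]
    if len(t)>5: print(n,"edge",len(t),[np.round(v,1) for v in cv2.minAreaRect(t[:,:2].astype(np.float32)*1000)])
    g=W[(H>55)&(H<95)&(S>45)&(zz>.12)&(zz<.155)&(x>.55)&(x<.63)&(abs(y+.02)<.06)]
    if len(g)>5: print(n,"green",len(g),g.mean(0),np.percentile(g,[2,98],axis=0).round(4))
E
```

```text
t: 8.58
tcp_pos: [0.5854, -0.0205, 0.3147]
tool_rot: [0.565, 0.825, -0.0, -0.001]
force: [0.3, -0.3, -0.6]
finger_gap: 0.405
gripper_force: 30.4
t: 9.0
tcp_pos: [0.5853, -0.0219, 0.3148]
tool_rot: [0.662, 0.749, -0.0, -0.001]
force: [1.2, 0.1, -0.9]
finger_gap: 0.404
gripper_force: 30.4
target [ 0.5842 -0.0236  0.259 ] now [ 0.5853 -0.0219  0.3148] stand [ 0.0002 -0.0004] phi 7.06 tilt 0.09
dp total (tool, norm) [-0.0032 -0.0023  0.1117]
turn z norm 0.0004
F [ 1.2  0.1 -0.9] gap 0.404 gf 30.356472730636597 t 9.0 q [-0.23  0.46  1.52 -0.    1.16 -0.35]
wrist 9486 tool-frame lo [-0.0155 -0.0156  0.0405] hi [0.0222 0.0183 0.1336] med [0.0103 0.0084 0.0664]
  z 0.02 9 x [-0.0012  0.0193] y [-0.0142 -0.0117]
  z 0.04 4459 x [-0.0149  0.0219] y [-0.0154  0.0181]
  z 0.06 979 x [-0.0112  0.0221] y [-0.0114  0.0172]
  z 0.08 3098 x [-0.0144  0.021 ] y [-0.0102  0.0121]
  z 0.10 576 x [0.0106 0.0223] y [-0.0133  0.015 ]
  z 0.12 364 x [0.002  0.0223] y [-0.0158  0.0193]
side 196 tool-frame lo [-0.016  -0.0191  0.0401] hi [0.0289 0.0168 0.1375] med [ 0.0168 -0.002   0.0936]
  z 0.04 40 x [-0.0112  0.0236] y [-0.0167  0.0159]
  z 0.06 28 x [-0.0093  0.0263] y [-0.017   0.0149]
  z 0.08 57 x [-0.0154  0.0264] y [-0.0137  0.0117]
  z 0.10 35 x [-0.0111  0.0288] y [-0.015   0.0113]
  z 0.12 33 x [-0.0094  0.0242] y [-0.0194  0.0168]
[ 0.5853 -0.0219  0.3148] 0.4042183980712152 30.356472730636597 [ 1.2  0.1 -0.9]
side edge 82 [array([582.2,  -9.7]), array([  9. , 177.3]), np.float64(6.7)]
side green 15 [ 0.58191337 -0.02102922  0.14828826] [[ 0.5783 -0.0412  0.1392]
 [ 0.5871 -0.004   0.1527]]
wrist edge 3433 [array([584.5, -21.9]), array([  8.8, 199.3]), np.float64(7.1)]
wrist green 527 [ 0.58329351 -0.01112106  0.15074263] [[ 0.5783 -0.0222  0.1493]
 [ 0.5882 -0.0007  0.1522]]
```

View pics/bwrist.png

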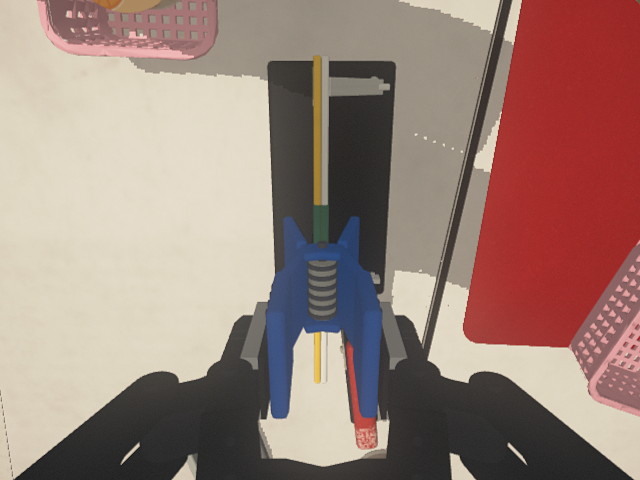

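The clip's jaws (288–358, row 230) straddle the edge (column 321), board and plate lie flush, and the green mark is just ahead at (321,222). The edge is centred at (0.5845,-0.0219), so I lower the clip.

```bash
python3 -m crank '[{"dp":[-0.004,-0.002,0.02],"delta_rot":[0,0,0],"fingers":-0.4},{"dp":[0,0,0.03],"delta_rot":[0,0,0],"fingers":-0.4},{"dp":[0,0,0.025],"delta_rot":[0,0,0],"fingers":-0.4},{"dp":[0,0,0.018],"delta_rot":[0,0,0],"fingers":-0.4},{"dp":[0,0,0.010],"delta_rot":[0,0,0],"fingers":-0.4},{"dp":[0,0,0.006],"delta_rot":[0,0,0],"fingers":-0.4},{"dp":[0,0,0],"delta_rot":[0,0,0],"fingers":-0.4},{"dp":[0,0,0],"delta_rot":[0,0,0],"fingers":-0.4}]'
python3 g.py s -.001 -.002 .259 6.9
```

```text
t: 9.77
tcp_pos: [0.585, -0.0243, 0.2614]
tool_rot: [0.663, 0.749, 0.0, 0.0]
force: [0.3, -0.4, -1.4]
finger_gap: 0.407
gripper_force: 30.4
target [ 0.5842 -0.0236  0.259 ] now [ 0.585  -0.0243  0.2614] stand [-0.0003 -0.0027] phi 6.93 tilt 0.04
dp total (tool, norm) [ 0.0015 -0.0014  0.0048]
turn z norm 0.0001
F [ 0.3 -0.4 -1.4] gap 0.407 gf 30.407191514968872 t 9.7667 q [-0.23  0.53  1.58 -0.    1.04 -0.35]
```

```bash
python3 -m crank '[{"dp":[0,0,0.003],"delta_rot":[0,0,0],"fingers":0.1},{"dp":[0,0,0],"delta_rot":[0,0,0],"fingers":0.4},{"dp":[0,0,0],"delta_rot":[0,0,0],"fingers":1},{"dp":[0,0,0],"delta_rot":[0,0,0],"fingers":1},{"dp":[0,0,0],"delta_rot":[0,0,0],"fingers":1},{"dp":[0,0,0],"delta_rot":[0,0,0],"fingers":1},{"dp":[0,0,0],"delta_rot":[0,0,0],"fingers":1},{"dp":[0,0,0],"delta_rot":[0,0,0],"fingers":1}]'
python3 clip.py c side scene wrist
```

```text
t: 10.43
tcp_pos: [0.5848, -0.0241, 0.2598]
tool_rot: [0.663, 0.749, 0.0, 0.0]
force: [-0.5, 0.7, 0.8]
finger_gap: 1.0
gripper_force: 0.0
side 200 tool-frame lo [-0.0164 -0.0288  0.0359] hi [0.0265 0.0263 0.1298] med [0.0171 0.0029 0.0785]
  z 0.02 21 x [-0.0102  0.024 ] y [-0.0292  0.0273]
  z 0.04 42 x [-0.0137  0.0264] y [-0.0282  0.0241]
  z 0.06 39 x [-0.0136  0.0248] y [-0.0217  0.0198]
  z 0.08 58 x [-0.0153  0.0242] y [-0.0124  0.0131]
  z 0.10 27 x [0.0024 0.0264] y [-0.0104  0.0065]
  z 0.12 13 x [0.0018 0.0252] y [-0.0103  0.0088]
scene 418 tool-frame lo [-0.0225 -0.0306  0.0374] hi [0.0162 0.0277 0.1326] med [-0.0078 -0.0083  0.078 ]
  z 0.02 18 x [-0.0197  0.0054] y [-0.032   0.0302]
  z 0.04 114 x [-0.0221  0.0148] y [-0.0306  0.0274]
  z 0.06 81 x [-0.0199  0.0048] y [-0.0252  0.0215]
  z 0.08 81 x [-0.0222  0.0139] y [-0.0168  0.0138]
  z 0.10 76 x [-0.0203  0.0159] y [-0.0118  0.0058]
  z 0.12 48 x [-0.0187  0.0169] y [-0.0141 -0.0052]
wrist 14961 tool-frame lo [-0.0153 -0.0284  0.036 ] hi [0.0221 0.0286 0.1204] med [0.0074 0.0087 0.0634]
  z 0.02 3800 x [-0.015   0.0211] y [-0.0285  0.0287]
  z 0.04 3133 x [-0.0085  0.0219] y [-0.022   0.0254]
  z 0.06 3907 x [-0.0125  0.0209] y [-0.018   0.0191]
  z 0.08 3642 x [-0.0146  0.0213] y [-0.0116  0.0119]
  z 0.10 322 x [0.0208 0.0222] y [-0.0092  0.0096]
  z 0.12 157 x [0.0212 0.0223] y [-0.0093  0.0095]
[ 0.5848 -0.0241  0.2598] 1.0000670059084915 0.0 [-0.5  0.7  0.8]
```

Clip released upright, with the pivot about 20 mm above the edge. Next I go up and over to the basket's far end.

```bash
python3 -m crank '[{"dp":[0,0,-0.03],"delta_rot":[0,0,0],"fingers":1},{"dp":[0,0,-0.06],"delta_rot":[0,0,0],"fingers":1},{"dp":[0,0,-0.06],"delta_rot":[0,0,0],"fingers":1},{"dp":[0,0,-0.05],"delta_rot":[0,0,0],"fingers":1},{"dp":[0,0,0],"delta_rot":[0,0,0],"fingers":1}]'
python3 g.py s -.131 .295 .25 6.9
python3 - <<'E'
from h import *
from g import MARK,YAW
c,s=np.cos(YAW),np.sin(YAW)
for n in("side","scene"):
    im,W,_=cloud(n); save(im,"d"+n+".png"); H,S,V=np.moveaxis(cv2.cvtColor(im,cv2.COLOR_RGB2HSV).astype(int),-1,0)
    x,y,z=np.moveaxis(np.nan_to_num(W,nan=9),-1,0)
    p=W[(x>.34)&(x<.53)&(y>.02)&(y<.27)&((H>160)|(H<5))&(S>50)&(z>.05)&(z<.072)][:,:2]-MARK[:2]
    q=p@np.array([[c,-s],[s,c]]); print(n,len(q),q.min(0).round(4),q.max(0).round(4),cv2.minAreaRect(p.astype(np.float32)*1000))
    g=(abs(x-.585)<.05)&(abs(y+.02)<.05)&(H>100)&(H<128)&(S>110)&(z>.14)
    r=W[g]; print("clip",r.mean(0).round(4),r.min(0).round(4),r.max(0).round(4))
E
```

```text
t: 11.0
tcp_pos: [0.5872, -0.0246, 0.3656]
tool_rot: [0.663, 0.749, 0.003, 0.005]
force: [0.7, -0.2, 1.3]
finger_gap: 0.997
gripper_force: 0.0
target [0.4195 0.2556 0.25  ] now [ 0.5872 -0.0246  0.3656] stand [ 0.0018 -0.0033] phi 6.94 tilt 0.68
dp total (tool, norm) [ 0.5977 -0.2677  0.2258]
turn z norm 0.0001
F [ 0.7 -0.2  1.3] gap 0.997 gf 0.0 t 11.0 q [-0.23  0.41  1.46  0.    1.26 -0.35]
side 518 [-0.1926  0.0985] [-0.0688  0.2671] ((-152.30181884765625, 167.0562286376953), (119.3705062866211, 167.73011779785156), 3.9347407817840576)
clip [ 0.5831 -0.0121  0.1974] [ 0.5491 -0.0443  0.1405] [0.6144 0.0051 0.5382]
scene 464 [-0.1983  0.097 ] [-0.0686  0.2601] ((-153.95480346679688, 162.16091918945312), (124.99373626708984, 162.21458435058594), 4.174712657928467)
clip [ 0.5806 -0.0297  0.1873] [ 0.5521 -0.0501  0.1403] [ 0.6129 -0.005   0.2239]
```

```bash
python3 -m crank '[{"dp":[0.06,-0.0268,0],"delta_rot":[0,0,0],"fingers":1},{"dp":[0.06,-0.0268,0],"delta_rot":[0,0,0],"fingers":1},{"dp":[0.06,-0.0268,0],"delta_rot":[0,0,0],"fingers":1},{"dp":[0.06,-0.0268,0],"delta_rot":[0,0,0],"fingers":1},{"dp":[0.06,-0.0268,0],"delta_rot":[0,0,0],"fingers":1},{"dp":[0.06,-0.0268,0],"delta_rot":[0,0,0],"fingers":1},{"dp":[0.06,-0.0268,0],"delta_rot":[0,0,0],"fingers":1},{"dp":[0.06,-0.0268,0],"delta_rot":[0,0,0],"fingers":1},{"dp":[0.06,-0.0268,0],"delta_rot":[0,0,0],"fingers":1},{"dp":[0.06,-0.0268,0],"delta_rot":[0,0,0],"fingers":1},{"dp":[0,0,0],"delta_rot":[0,0,0],"fingers":1}]'
python3 -m crank '[{"dp":[0,0,0.07],"delta_rot":[0,0,0],"fingers":1},{"dp":[0,0,0.07],"delta_rot":[0,0,0],"fingers":1},{"dp":[0,0,0.07],"delta_rot":[0,0,0],"fingers":1},{"dp":[0,0,0.07],"delta_rot":[0,0,0],"fingers":1},{"dp":[0,0,0],"delta_rot":[0,0,0],"fingers":1}]'
python3 g.py s -.131 .295 .085 6.9
python3 - <<'E'
from h import *
im,W,_=cloud("wrist"); save(im,"e.png")
E
```

```text
t: 12.02
tcp_pos: [0.4112, 0.2608, 0.358]
tool_rot: [0.661, 0.75, -0.002, -0.003]
force: [-0.1, -0.3, -0.6]
finger_gap: 0.995
gripper_force: 0.0
t: 12.43
tcp_pos: [0.4114, 0.2555, 0.2131]
tool_rot: [0.663, 0.748, -0.007, -0.004]
force: [-0.4, -0.0, 0.0]
finger_gap: 1.001
gripper_force: 0.0
target [0.4195 0.2556 0.085 ] now [0.4114 0.2555 0.2131] stand [-0.1391  0.2959] phi 6.91 tilt 0.95
dp total (tool, norm) [-0.0008  0.0204  0.2558]
turn z norm 0.0
F [-0.4 -0.   0. ] gap 1.001 gf 0.0 t 12.4333 q [ 0.32  0.49  1.86 -0.    0.81  0.2 ]
```

View pics/e.png

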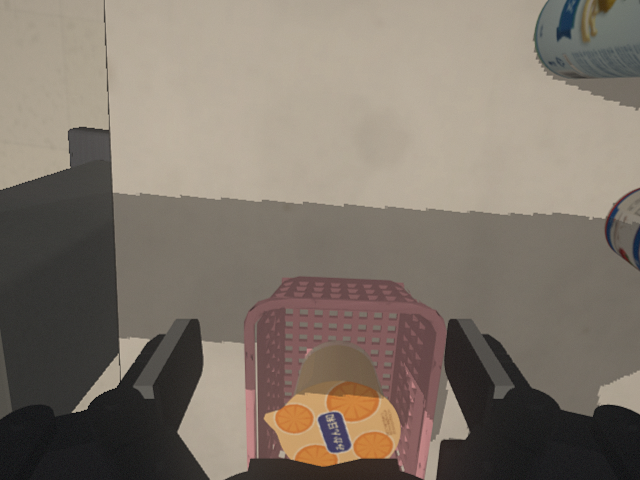

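View pics/dside.png

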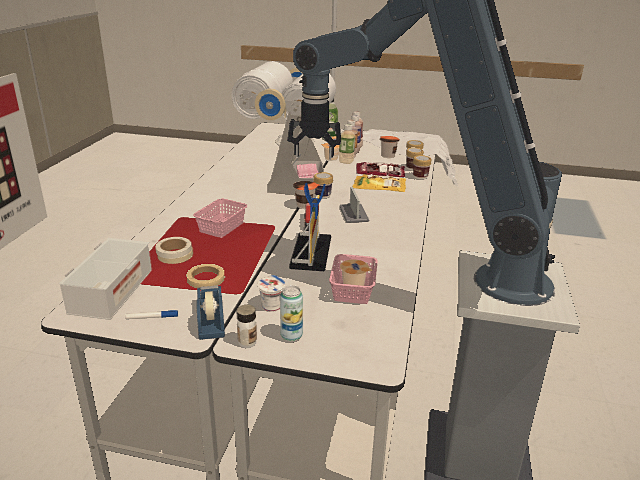

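The wrist view shows the basket's end rim at row 300 between the finger columns, about 35 mm on the -y side of the tool axis. The can (590,40) and yoghurt (630,230) are well clear. The side view shows the clip seated on the board's top edge at (314,195).

```bash
python3 -m crank '[{"dp":[0,0.01,0.05],"delta_rot":[0,0,0],"fingers":1},{"dp":[0,0.01,0.06],"delta_rot":[0,0,0],"fingers":1},{"dp":[0,0,0.06],"delta_rot":[0,0,0],"fingers":1},{"dp":[0,0,0.05],"delta_rot":[0,0,0],"fingers":1},{"dp":[0,0,0.025],"delta_rot":[0,0,0],"fingers":1},{"dp":[0,0,0],"delta_rot":[0,0,0],"fingers":1},{"dp":[0,0,0],"delta_rot":[0,0,0],"fingers":1}]'
python3 g.py s -.131 .100 .085 6.9
```

```text
t: 13.07
tcp_pos: [0.4264, 0.2588, 0.0981]
tool_rot: [0.663, 0.748, 0.001, 0.0]
force: [0.5, -0.5, 0.2]
finger_gap: 1.002
gripper_force: 0.0
target [0.4429 0.062  0.085 ] now [0.4264 0.2588 0.0981] stand [-0.1237  0.2973] phi 6.92 tilt 0.08
dp total (tool, norm) [-0.3946 -0.0147  0.0261]
turn z norm 0.0001
F [ 0.5 -0.5  0.2] gap 1.002 gf 0.0 t 13.0667 q [ 0.32  0.72  1.89 -0.    0.53  0.2 ]
```

```bash
python3 -m crank '[{"dp":[0,-0.007,0.011],"delta_rot":[0,0,0],"fingers":1},{"dp":[0,-0.007,0.011],"delta_rot":[0,0,0],"fingers":1},{"dp":[-0.015,0,0],"delta_rot":[0,0,0],"fingers":1},{"dp":[-0.015,0,0],"delta_rot":[0,0,0],"fingers":1},{"dp":[-0.015,0,0],"delta_rot":[0,0,0],"fingers":1},{"dp":[-0.015,0,0],"delta_rot":[0,0,0],"fingers":1},{"dp":[-0.015,0,0],"delta_rot":[0,0,0],"fingers":1},{"dp":[-0.015,0,0],"delta_rot":[0,0,0],"fingers":1}]'
python3 -m crank '[{"dp":[-0.02,0,0],"delta_rot":[0,0,0],"fingers":1},{"dp":[-0.02,0,0],"delta_rot":[0,0,0],"fingers":1},{"dp":[-0.02,0,0],"delta_rot":[0,0,0],"fingers":1},{"dp":[-0.02,0,0],"delta_rot":[0,0,0],"fingers":1},{"dp":[-0.02,0,0],"delta_rot":[0,0,0],"fingers":1},{"dp":[-0.02,0,0],"delta_rot":[0,0,0],"fingers":1},{"dp":[-0.02,0,0],"delta_rot":[0,0,0],"fingers":1},{"dp":[-0.02,0,0],"delta_rot":[0,0,0],"fingers":1},{"dp":[-0.02,0,0],"delta_rot":[0,0,0],"fingers":1},{"dp":[-0.02,0,0],"delta_rot":[0,0,0],"fingers":1},{"dp":[-0.015,0,0],"delta_rot":[0,0,0],"fingers":1},{"dp":[-0.01,0,0],"delta_rot":[0,0,0],"fingers":1}]'
python3 g.py s -.131 .100 .085 6.9
cat > bk.py <<'E'
from h import *
from g import MARK,YAW
import sys
c,s=np.cos(YAW),np.sin(YAW)
for n in("side","scene"):
    im,W,_=cloud(n); save(im,sys.argv[1]+n+".png"); H,S,V=np.moveaxis(cv2.cvtColor(im,cv2.COLOR_RGB2HSV).astype(int),-1,0)
    P=W.copy(); P[...,:2]=(W[...,:2]-MARK[:2])@np.array([[c,-s],[s,c]])
    x,y,z=np.moveaxis(np.nan_to_num(P,nan=9),-1,0)
    q=P[(x>-.24)&(x<-.05)&(y>-.2)&(y<.27)&((H>160)|(H<5))&(S>50)&(z>.05)&(z<.072)]
    print(n,len(q),q.min(0).round(4),q.max(0).round(4),cv2.minAreaRect(q[:,:2].astype(np.float32)*1000))
    q=P[(x>-.24)&(x<-.05)&(y>-.2)&(y<.27)&(H>8)&(H<20)&(S>60)&(z>.055)&(z<.08)]
    if len(q): print(" cup",len(q),q.mean(0),q.min(0),q.max(0))
E
python3 bk.py f
```

```text
t: 13.73
tcp_pos: [0.4242, 0.2126, 0.0864]
tool_rot: [0.663, 0.748, 0.0, 0.0]
force: [-0.7, 3.8, 1.2]
finger_gap: 1.006
gripper_force: 1.9
t: 14.73
tcp_pos: [0.4373, 0.1005, 0.0862]
tool_rot: [0.663, 0.748, -0.0, -0.0]
force: [-1.0, 5.8, 4.2]
finger_gap: 0.997
gripper_force: 2.6
target [0.4429 0.062  0.085 ] now [0.4373 0.1005 0.0862] stand [-0.132   0.1388] phi 6.88 tilt 0.04
dp total (tool, norm) [-0.0776  0.002   0.0024]
turn z norm -0.0001
F [-1.   5.8  4.2] gap 0.997 gf 2.635429829824716 t 14.7333 q [-0.02  0.72  2.02 -0.    0.4  -0.14]
side 218 [-0.1866 -0.0344  0.0501] [-0.0677  0.1532  0.068 ] ((-127.53099822998047, 59.42916488647461), (186.56581115722656, 118.9382095336914), 89.40076446533203)
 cup 5 [-0.15036637  0.08667861  0.06326691] [-0.18214254  0.00165151  0.06113784] [-0.12899325  0.12899906  0.06470511]
scene 532 [-0.1923 -0.0335  0.05  ] [-0.0663  0.1387  0.0672] ((-129.68878173828125, 51.90083312988281), (125.1235122680664, 169.70069885253906), 2.6005513668060303)
 cup 316 [-0.13279494  0.03331354  0.06404858] [-0.18579809 -0.01217974  0.05535233] [-0.08975569  0.07565636  0.06867363]
```

```bash
python3 -m crank '[{"dp":[-0.014,0,0],"delta_rot":[0,0,0],"fingers":1},{"dp":[-0.016,0,0],"delta_rot":[0,0,0],"fingers":1},{"dp":[-0.016,0,0],"delta_rot":[0,0,0],"fingers":1},{"dp":[-0.016,0,0],"delta_rot":[0,0,0],"fingers":1},{"dp":[-0.014,0,0],"delta_rot":[0,0,0],"fingers":1},{"dp":[-0.010,0,0],"delta_rot":[0,0,0],"fingers":1},{"dp":[-0.005,0,0],"delta_rot":[0,0,0],"fingers":1},{"dp":[0,0,0],"delta_rot":[0,0,0],"fingers":1},{"dp":[0,0,0],"delta_rot":[0,0,0],"fingers":1}]'
python3 -m crank '[{"dp":[0.02,0,0],"delta_rot":[0,0,0],"fingers":1},{"dp":[0.05,0,0],"delta_rot":[0,0,0],"fingers":1},{"dp":[0.05,0,-0.01],"delta_rot":[0,0,0],"fingers":1},{"dp":[0,0,-0.06],"delta_rot":[0,0,0],"fingers":1},{"dp":[0,0,-0.08],"delta_rot":[0,0,0],"fingers":1},{"dp":[0.03,0,-0.07],"delta_rot":[0,0,0],"fingers":1},{"dp":[0.06,0,-0.05],"delta_rot":[0,0,0],"fingers":1},{"dp":[0.06,0,0],"delta_rot":[0,0,0],"fingers":1},{"dp":[0.06,0,0],"delta_rot":[0,0,0],"fingers":1},{"dp":[0,0,0],"delta_rot":[0,0,0],"fingers":1},{"dp":[0,0,0],"delta_rot":[0,0,0],"fingers":1},{"dp":[0,0,0],"delta_rot":[0,0,0],"fingers":1}]'
python3 bk.py k
```

```text
t: 15.58
tcp_pos: [0.4433, 0.0559, 0.0862]
tool_rot: [0.663, 0.748, 0.0, 0.0]
force: [-0.3, -0.4, 1.4]
finger_gap: 0.999
gripper_force: 0.0
t: 16.58
tcp_pos: [0.4224, 0.2204, 0.2209]
tool_rot: [0.662, 0.749, -0.0, -0.0]
force: [0.6, 0.2, 0.1]
finger_gap: 0.998
gripper_force: 0.0
side 136 [-0.1783 -0.0665  0.0502] [-0.0752  0.0932  0.0671] ((-126.60865783691406, 13.342369079589844), (103.12999725341797, 159.63124084472656), 0.11983149498701096)
 cup 248 [-0.12886527  0.00285221  0.06392118] [-0.1733224  -0.0366443   0.05509752] [-0.089251    0.03655915  0.07222998]
scene 555 [-0.1918 -0.0787  0.0501] [-0.0676  0.0836  0.0679] ((-129.739501953125, 2.4390182495117188), (162.34078979492188, 124.19085693359375), 89.95543670654297)
 cup 323 [-0.13295266 -0.01173705  0.06441658] [-0.1850684  -0.05304981  0.05519635] [-0.0877867   0.02839334  0.06895529]
```

View pics/kscene.png

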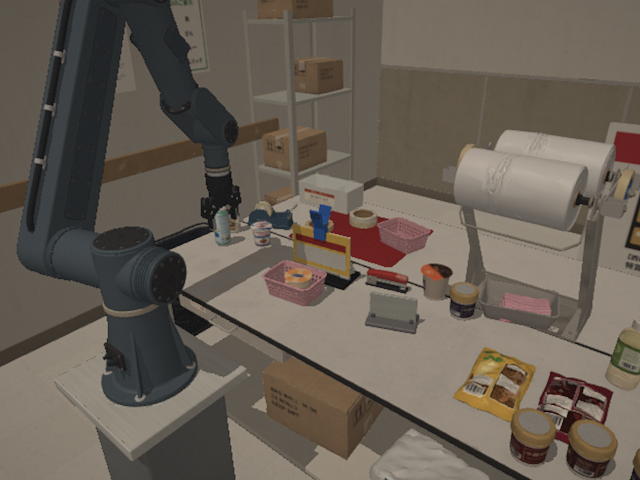

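The basket stands square in front of the board (295,283) with the cup upright, the clip grips the mark (320,222), the goods are in place, and the arm is clear. It measures x −0.13, y about 0.003, so I hand in.

```bash
python3 -c "
from station import manip
print(manip.sign_off())"
```

```text
the job is handed in; nothing more can be done
None
```

The job is handed in; the sign-off gave no verdict, but my last pictures show the board upright, the clip released and gripping over the green mark, the basket with its cup square about 130 mm in front of the middle, and the other goods where they were.

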